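# Pump up the clamping fixture

### The job

The casting on the bench fixture has to be clamped hard before fettling: with closed fingertips, press the yellow pump plunger all the way down and let it spring all the way back up, again and again, until the red indicator pin beside it stands fully out with its green band showing. Then leave the plunger up and take your hand away. Pump only with the plunger: do not touch the pin itself, do not press the red release button, and do not pick up or push about the loose things nearby.

Things in the scene. Friction and masses are not known exactly. Their poses are not given: they have to be found in the camera images.
- fixture: Clamping fixture, bolted down: steel base plate 160 x 340 x 15 mm carrying a blue pump block (90 x 140 mm, its flat top 110 mm above the bench) on the -y half and a clamped grey casting (up to 104 mm high) on the +y half. Origin: centre of the plate's underside, on the bench; z up. In its frame the plunger axis is at x 0, y -55 mm and the pin axis at x 0, y -125 mm (70 mm apart). Place and yaw vary.
- plunger_top (a point): Centre of the flat top of the yellow round plunger head (44 mm diameter, 12 mm thick), 160 mm above the bench when up, 135 mm when fully down; it moves with the plunger.
- plunger (a joint): Plunger travel, straight down: 0 = up, 0.025 m = fully down on its stop. A spring returns it by itself in about 0.3 s; it takes about 4 N to start it and about 11 N (up to 14 N when pressed fast) to reach the stop.
- pin_top (a point): Top of the round indicator pin (18 mm diameter, red, with a green band around its foot: 6 mm of green shows above the 4 mm brass collar on the block when the pin is fully out, and none before the last 6 mm of its travel). It stands 10 mm above the block (120 mm above the bench) when fully in and 52 mm above the block (162 mm above the bench) when fully out.
- indicator: The indicator pin itself; origin at its top, same point as pin_top. Not to be touched.
- pin (a joint): How far the pin has come out: 0 = fully in, 0.042 m = fully out. It starts anywhere from 0 to 0.018 m. A hidden ratchet raises it about 12 mm (the first stroke 9 to 15 mm, the last one sometimes only 6 mm) in each full downstroke of the plunger and holds it in the upstroke; short strokes raise it less, and only a full stroke brings it fully out. The plunger must come fully up between strokes. Pumping on once it is out does no harm.
- release_box: Fixed grey block, 60 x 60 x 50 mm, with a red round push button (28 mm diameter) on top, in all 72 mm high: the pressure release, not to be pressed. Origin: centre of its underside. Stands on the robot's side of the fixture.
- release (a joint): Travel of the red release button: 0 = up, 0.006 m = pressed.
- cup_wheel: Loose grinding cup wheel, reddish brown, 72 mm diameter, 42 mm high. Origin: centre of its underside. Leave alone.
- oil_bottle: Loose orange oil bottle with black cap, 60 mm diameter, 150 mm high, standing beside the pump. Origin: centre of its underside. Leave alone.
- spanner: Loose steel spanner, 170 mm long, lying flat on the bench. Origin: near the middle of its underside, x along it. Leave alone.

How it is judged:
By the outcome, as a careful person would: the job done as asked, in the order asked, and still so for the second after the job is handed in, with the robot touching nothing.
It also fails if it takes over 45 s, if anything falls off the work surface, if the arm or the gripper's body presses on something with over 40 N, if the wrist force passes 120 N, or if a joint passes its speed limit or range.

### The arm

A 6-joint arm with a two-finger parallel gripper is mounted at the origin on the work surface. World frame = base frame: x ahead of the robot, y to its left, z up, the work surface at z = 0. Lengths are in m, angles in degrees, forces in N, time in s.
With the tool pointing down it reaches from about 0.25 to 0.725 m from the base axis. Payload 9.7 kg.
Tool frame: the origin (TCP) lies at the centre of the arm's flange, where the gripper is bolted on; the fingertips stand bot.tips_ahead ahead of it and the grasp point (between the pads) lies 155 mm ahead of it (bot.tips_ahead is the distance from the TCP to the fingertips, in m); z points along the fingers, y is the line along which they close (so a half turn about z gives the same grasp; the last joint's range is limited). The gripper opens to 85 mm and grips with 20 to 120 N. Pads are 22 mm wide; open, the fingers measure 114 mm over their backs; the gripper's body (76 mm by 85 mm) begins 54 mm behind the grasp point. The pads swing forward as they close: fully open they stand 13 mm farther back than shut.
Start: joints at [-63.656, 4.979, 10.078, 95.1, 0, 90], TCP at [0.244, -0.493, 0.405] pointing down, gripper open.
Joint ranges: [-179.16, 179.16], [-48.56, 103.87], [-65.8, 70.77], [-126.05, 130.52], [-82.76, 87.17], [-180, 180]. Speed limits (degrees/s): [127.2, 127.2, 147.25, 180, 180, 180].

### API

Orientations are given as [roll, pitch, yaw] about the fixed x, y, z axes, in that order (R = Rz(yaw) Ry(pitch) Rx(roll)).
In Python, from workcell import bot gives the robot as it stands.
- The arm moves only by the tool drive_tool, never from a script. Its argument "plan" is a list of rows, each an object of numbers: "dx", "dy", "dz": the shift along the tool's x, y, z in m; "roll": the turn about the tool's z in rad; "hand": the finger opening in m, from 0 to 0.0854. In form: [{"dx": .., "dy": .., "dz": .., "roll": .., "hand": ..}, ...]. A call has 1 to 20 rows; each row is the pose to reach, as a shift and turn from the pose commanded when the call began, along the tool's axes at that moment; what a row does not reach only later rows make up. A row lasts 1/12 s, in which the tool goes at most 41.7 mm and 7.16 degrees, less where a joint would pass 70% of its speed; a pose out of reach is approached as far as the arm can. A call with a gripper value outside its range is refused whole. The fingers move at their own pace and stop on an object; "force" is the grip in N (left out, the last holds). Time passes only in rows, so rows that repeat a pose let the fingers close. It gives the time, the measured TCP pose, the force and the opening at its end, in the units of the state.
- bot.get_obs(): the state, without advancing time (a new reading comes with each control period).
- bot.camera(name): name is "side" or "top"; returns a dict with "frame" (384x512x3 uint8, red, green, blue), "z_map" (384x512 float32, m along the optical axis (not along the pixel's ray), 0 where there is no reading), "mtx" (3x3 intrinsics, pixels), "R" (3x3) and "t" (3): a world point X has camera coordinates R X + t. Camera axes: x right, y down, z forward; pixel columns grow to the right and rows downward; lengths in m; the calibration is good to about 2 mm. A picture is of the moment at which its call begins.
- bot.job_done(): hands the job in, once; it reports no verdict.
The state is a dict: "time": time; "q": joint angles; "qd": joint speeds; "joint_efforts": joint torques, N m; "ee_pos": TCP position; "tcp_rot": TCP orientation; "wrist_force": force on the tool from outside, world axes, zero at the start; "torque": the same for the moment, N m; "opening": finger opening in m.
Only numpy, scipy, OpenCV 4.12 (cv2) and the standard library are available. Lean on these libraries where they do the work, as an engineer would, in place of code of your own. Each camera call takes 0.05 s, during which the arm holds its last target. There are 200 camera calls.

## Working session

There is one attempt and no reset: what is moved stays moved. The work goes in short steps, Python scripts to look and compute and a tool call to move; the robot and the scene stay as the last step left them, time stands still between calls to the robot, and variables do not carry over. Pictures are saved under pics/ and viewed, on a budget of 10 in all, crops included, one or two more only if the job needs it, and the job is handed in when it is done.

Besides the shell and the picture viewer there is one more tool, called after ">>>" as name([rows], argument=value, ...), one row to a line, values as JSON. drive_tool: Moves the arm, as the interface text tells. Its arguments: {"type":"object","properties":{"plan":{"type":"array","items":{"type":"object","properties":{"dx":{"type":"number"},"dy":{"type":"number"},"dz":{"type":"number"},"roll":{"type":"number"},"hand":{"type":"number"}}}},"force":{"type":"number"}},"required":["plan"]}

```bash
mkdir -p pics
python3 - <<'E'
from workcell import bot
import cv2,numpy as np
o=bot.get_obs()
print({k:np.round(v,3).tolist() for k,v in o.items()},bot.tips_ahead)
ims=[]
for n in("top","side"):
    c=bot.camera(n); np.savez(f"{n}0.npz",**c); print(n,np.round(c["mtx"],1).tolist(),np.round(c["R"],3).tolist(),np.round(c["t"],3))
    cv2.imwrite(f"pics/{n}0.png",cv2.cvtColor(c["frame"],cv2.COLOR_RGB2BGR))
E
```

```text
{'time': 0.0, 'q': [-63.657, 5.012, 10.034, 95.098, -0.0, 90.0], 'qd': [0.024, -0.03, -0.022, 0.05, -0.036, 0.008], 'joint_efforts': [-0.003, -52.039, 46.481, 0.016, -0.0, -0.0], 'ee_pos': [0.244, -0.493, 0.404], 'tcp_rot': [-179.924, 0.0, 26.343], 'wrist_force': [-0.407, -0.106, 0.3], 'torque': [0.004, -0.073, -0.0], 'opening': 0.086} 0.1734
top [[477.9, 0.0, 259.2], [0.0, 477.9, 193.9], [0.0, 0.0, 1.0]] [[0.021, -0.999, -0.033], [-0.983, -0.014, -0.183], [0.183, 0.036, -0.983]] [-0.005  0.541  0.941]
side [[472.6, 0.0, 250.8], [0.0, 472.6, 201.9], [0.0, 0.0, 1.0]] [[-0.992, -0.125, -0.011], [-0.081, 0.702, -0.707], [0.096, -0.701, -0.707]] [0.512 0.122 0.933]
```

View pics/top0.png

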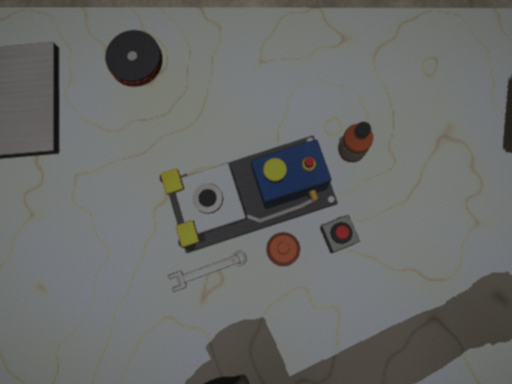

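View pics/side0.png

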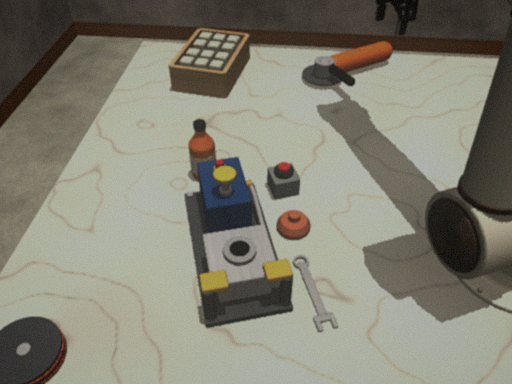

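The top view shows the yellow plunger at about (275,169), the red pin at (308,163), the oil bottle at (357,138) and the release button at (342,232). In the side view the plunger is at (225,175), with the pin just behind it at (220,163).

```bash
cat > h.py <<'E'
import numpy as np,cv2
def ray(c,uv,z):
    R,t=c["R"],c["t"]; o=-R.T@t; d=R.T@np.linalg.inv(c["mtx"])@np.array([*uv,1.]); return o+d*(z-o[2])/d[2]
def blob(c,box,kind):
    u0,v0,u1,v1=box; h=cv2.cvtColor(c["frame"],cv2.COLOR_RGB2HSV)[v0:v1,u0:u1].astype(int); H,S,V=h[...,0],h[...,1],h[...,2]
    m={"y":(H>18)&(H<36)&(S>120)&(V>80),"r":((H<8)|(H>172))&(S>120)&(V>60),"g":(H>40)&(H<85)&(S>90)}[kind]
    n,l,s,ce=cv2.connectedComponentsWithStats(m.astype(np.uint8))
    if n<2: return None
    k=1+np.argmax(s[1:,4]); vs,us=np.where(l==k)
    return ce[k]+[u0,v0],s[k]+[u0,v0,0,0,0],us+u0,vs+v0
def z3(c,b):
    us,vs=b[2],b[3]; d=c["z_map"][vs,us]; ok=d>0
    p=np.c_[us,vs,np.ones(len(us))][ok]@np.linalg.inv(c["mtx"]).T*d[ok,None]
    return (p-c["t"])@c["R"]
E
python3 - <<'E'
from h import *
np.set_printoptions(precision=4,suppress=True)
T=dict(np.load("top0.npz"));S=dict(np.load("side0.npz"))
for n,c,box,k,z in [("plT",T,(255,150,295,188),"y",.16),("pinT",T,(298,152,320,175),"r",.13),("relT",T,(325,220,358,245),"r",.072),("plS",S,(205,160,245,186),"y",.16),("pinS",S,(210,155,230,170),"r",.13),("relS",S,(272,158,298,182),"r",.072)]:
    b=blob(c,box,k); P=z3(c,b); print(n,b[0],b[1],"ray",ray(c,b[0],z),"depth med",np.median(P,0),"zmax",np.percentile(P[:,2],[5,50,95]))
# bottle cap
print("bottle",ray(T,(362,130),.15))
E
```

```text
plT [274.4899 169.2337] [264 158  22  23 398] ray [ 0.567  -0.0266  0.16  ] depth med [ 0.5675 -0.0266  0.1594] zmax [0.1566 0.1594 0.1617]
pinT [308.8333 161.6667] [305 157   9  10  60] ray [ 0.59   -0.0921  0.13  ] depth med [ 0.5899 -0.0925  0.1284] zmax [0.1227 0.1284 0.1308]
relT [341.8387 231.7484] [335 225  15  14 155] ray [ 0.4624 -0.1617  0.072 ] depth med [ 0.4622 -0.1621  0.0708] zmax [0.0669 0.0708 0.0731]
plS [224.0954 173.6645] [213 165  23  18 304] ray [ 0.5676 -0.0222  0.16  ] depth med [ 0.5678 -0.0224  0.1598] zmax [0.1551 0.1598 0.1617]
pinS [219.0465 162.3023] [215 160   9   7  43] ray [ 0.5906 -0.0885  0.13  ] depth med [ 0.5911 -0.0895  0.1289] zmax [0.1245 0.1289 0.1307]
relS [283.6585 166.2805] [278 162  13   9  82] ray [ 0.4624 -0.1586  0.072 ] depth med [ 0.4623 -0.1591  0.0717] zmax [0.0682 0.0717 0.0737]
bottle [ 0.6479 -0.191   0.15  ]
```

>>> drive_tool([
  {"dx":0.01,"dy":-0.0055,"dz":0,"roll":-0.029,"hand":0},
  {"dx":0.03,"dy":-0.0166,"dz":0,"roll":-0.087,"hand":0},
  {"dx":0.057,"dy":-0.0318,"dz":0,"roll":-0.166,"hand":0},
  {"dx":0.0846,"dy":-0.047,"dz":0,"roll":-0.246,"hand":0},
  {"dx":0.112,"dy":-0.0622,"dz":0,"roll":-0.325,"hand":0},
  {"dx":0.139,"dy":-0.0774,"dz":0,"roll":-0.405,"hand":0},
  {"dx":0.1666,"dy":-0.0926,"dz":0,"roll":-0.484,"hand":0},
  {"dx":0.194,"dy":-0.1078,"dz":0,"roll":-0.564,"hand":0},
  {"dx":0.2213,"dy":-0.123,"dz":0,"roll":-0.643,"hand":0},
  {"dx":0.2487,"dy":-0.1382,"dz":0,"roll":-0.7225,"hand":0},
  {"dx":0.276,"dy":-0.1534,"dz":0,"roll":-0.802,"hand":0},
  {"dx":0.3034,"dy":-0.1686,"dz":0,"roll":-0.881,"hand":0},
  {"dx":0.3308,"dy":-0.1838,"dz":0,"roll":-0.961,"hand":0},
  {"dx":0.358,"dy":-0.199,"dz":0,"roll":-1.04,"hand":0},
  {"dx":0.3855,"dy":-0.2142,"dz":0,"roll":-1.12,"hand":0},
  {"dx":0.4128,"dy":-0.2294,"dz":0,"roll":-1.199,"hand":0},
  {"dx":0.44,"dy":-0.2446,"dz":0,"roll":-1.279,"hand":0},
  {"dx":0.4676,"dy":-0.2598,"dz":0,"roll":-1.358,"hand":0},
  {"dx":0.4875,"dy":-0.2709,"dz":0,"roll":-1.416,"hand":0},
  {"dx":0.4974,"dy":-0.2764,"dz":0,"roll":-1.445,"hand":0},
])

```text
time: 1.77
ee_pos: [0.568, -0.0216, 0.404]
tcp_rot: [-180.0, -0.0, 109.5]
wrist_force: [-0.3, 0.7, 0.6]
opening: -0.0003
```

>>> drive_tool([
  {"dx":0,"dy":0,"dz":0,"roll":0,"hand":0},
  {"dx":0,"dy":0,"dz":0,"roll":0,"hand":0},
  {"dx":0,"dy":0,"dz":0,"roll":0,"hand":0},
  {"dx":0,"dy":0,"dz":0,"roll":0,"hand":0},
])

```text
time: 2.1
ee_pos: [0.5665, -0.0254, 0.405]
tcp_rot: [180.0, 0.0, 109.0]
wrist_force: [-0.8, 0.6, -0.2]
opening: -0.0001
```

Run:
```python
from workcell import bot
import cv2,numpy as np
o=bot.get_obs()
print({k:np.round(o[k],4).tolist() for k in("time","q","ee_pos","tcp_rot","wrist_force","opening")},bot.tips_ahead)
f=[bot.camera(n)["frame"] for n in("top","side")]
cv2.imwrite("pics/a1.png",cv2.cvtColor(np.hstack([cv2.resize(f[0][60:320,150:410],(400,400)),cv2.resize(f[1][60:320,100:360],(400,400))]),cv2.COLOR_RGB2BGR))
```

```text
{'time': 2.1, 'q': [-2.5667, 7.3687, 12.7126, 95.3318, -0.0104, 68.41], 'ee_pos': [0.5665, -0.0254, 0.405], 'tcp_rot': [179.9925, 0.0142, 109.0232], 'wrist_force': [-0.798, 0.5849, -0.243], 'opening': -0.0001} 0.1734
```

View pics/a1.png

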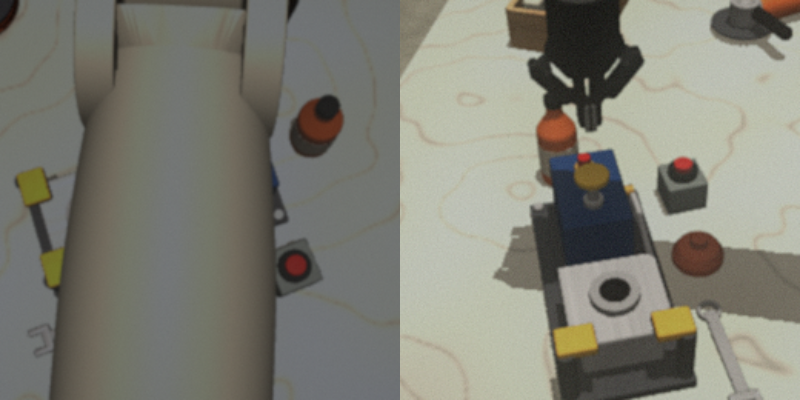

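The side view shows the closed fingertips at (590,115), directly above the plunger at (592,175), with the pin clear at (583,158). I'll press the first stroke slowly.

>>> drive_tool([
  {"dz":0.015,"hand":0},
  {"dz":0.035,"hand":0},
  {"dz":0.055,"hand":0},
  {"dz":0.068,"hand":0},
  {"dz":0.075,"hand":0},
  {"dz":0.082,"hand":0},
  {"dz":0.089,"hand":0},
  {"dz":0.094,"hand":0},
  {"dz":0.098,"hand":0},
  {"dz":0.098,"hand":0},
  {"dz":0.098,"hand":0},
])

```text
invalid input at $.plan[0]: expected keys dx, dy, dz, roll, hand
```

>>> drive_tool([
  {"dx":0,"dy":0,"roll":0,"dz":0.015,"hand":0},
  {"dx":0,"dy":0,"roll":0,"dz":0.035,"hand":0},
  {"dx":0,"dy":0,"roll":0,"dz":0.055,"hand":0},
  {"dx":0,"dy":0,"roll":0,"dz":0.068,"hand":0},
  {"dx":0,"dy":0,"roll":0,"dz":0.075,"hand":0},
  {"dx":0,"dy":0,"roll":0,"dz":0.082,"hand":0},
  {"dx":0,"dy":0,"roll":0,"dz":0.089,"hand":0},
  {"dx":0,"dy":0,"roll":0,"dz":0.094,"hand":0},
  {"dx":0,"dy":0,"roll":0,"dz":0.098,"hand":0},
  {"dx":0,"dy":0,"roll":0,"dz":0.098,"hand":0},
  {"dx":0,"dy":0,"roll":0,"dz":0.098,"hand":0},
])

```text
time: 3.12
ee_pos: [0.5664, -0.025, 0.3086]
tcp_rot: [180.0, 0.0, 109.1]
wrist_force: [-6.8, -0.7, 9.0]
opening: -0.0001
```

```bash
cat > look.py <<'E'
import sys
from workcell import bot
from h import *
o=bot.get_obs(); print({k:np.round(o[k],4).tolist() for k in("time","ee_pos","wrist_force")})
c=bot.camera("side"); f=c["frame"][110:230,170:330]
cv2.imwrite(f"pics/{sys.argv[1]}.png",cv2.cvtColor(cv2.resize(f,None,fx=4.5,fy=4.5,interpolation=cv2.INTER_CUBIC),cv2.COLOR_RGB2BGR))
for n,box,k in(("pl",(205,160,245,200),"y"),("pin",(205,125,234,172),"r"),("green",(205,125,234,180),"g")):
    b=blob(c,box,k)
    if b is None: print(n,None); continue
    P=z3(c,b); print(n,b[0].round(1),b[1],"xyz",np.median(P,0).round(4),"z5/50/95",np.percentile(P[:,2],[5,50,95]).round(4))
E
python3 look.py b1
```

```text
{'time': 3.1167, 'ee_pos': [0.5664, -0.025, 0.3086], 'wrist_force': [-6.7505, -0.6768, 9.0133]}
pl [224.3 185.9] [214 179  22  14 170] xyz [ 0.5679 -0.0143  0.1346] z5/50/95 [0.1293 0.1346 0.137 ]
pin [206. 150.] [206 150   1   1   1] xyz [ 0.5937 -0.0054  0.2278] z5/50/95 [0.2278 0.2278 0.2278]
green None
```

View pics/b1.png

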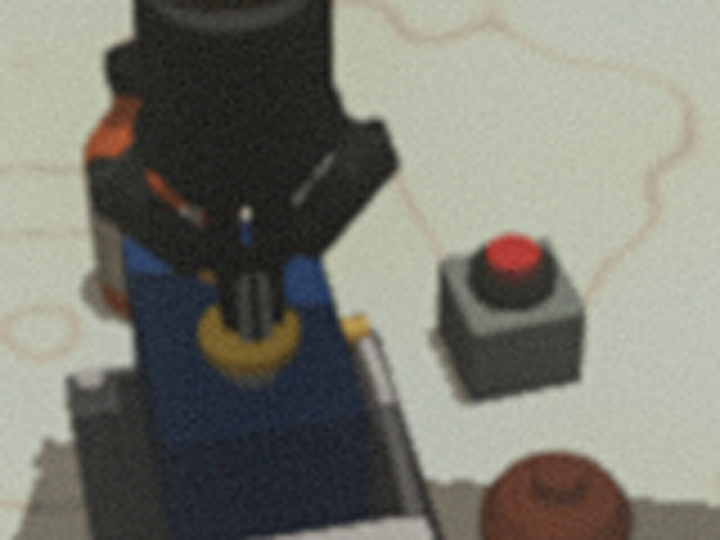

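The gripper hides the pin here. The tips are at z of about 0.135 with 9 N, so I'll press a little further to be sure of the stop, then rise clear and look.

>>> drive_tool([
  {"dx":0,"dy":0,"roll":0,"dz":0.002,"hand":0},
  {"dx":0,"dy":0,"roll":0,"dz":0.003,"hand":0},
  {"dx":0,"dy":0,"roll":0,"dz":0.003,"hand":0},
])

```text
time: 3.42
ee_pos: [0.5662, -0.025, 0.3083]
tcp_rot: [179.8, 0.1, 109.1]
wrist_force: [-13.0, -0.5, 29.0]
opening: 0.0001
```

>>> drive_tool([
  {"dx":0,"dy":0,"roll":0,"dz":-0.015,"hand":0},
  {"dx":0,"dy":0,"roll":0,"dz":-0.04,"hand":0},
  {"dx":0,"dy":0,"roll":0,"dz":-0.07,"hand":0},
  {"dx":0,"dy":0,"roll":0,"dz":-0.101,"hand":0},
  {"dx":0,"dy":0,"roll":0,"dz":-0.101,"hand":0},
  {"dx":0,"dy":0,"roll":0,"dz":-0.101,"hand":0},
])

```text
time: 3.92
ee_pos: [0.5672, -0.0249, 0.4072]
tcp_rot: [179.8, 0.1, 109.1]
wrist_force: [-0.1, -0.9, -0.4]
opening: -0.0002
```

```bash
python3 look.py b2
```

```text
{'time': 3.9167, 'ee_pos': [0.5672, -0.0249, 0.4072], 'wrist_force': [-0.0838, -0.8801, -0.3879]}
pl [224.  174.1] [214 166  22  17 287] xyz [ 0.5675 -0.0208  0.16  ] z5/50/95 [0.1543 0.16   0.1615]
pin [218.8 159.7] [215 155   8  12  74] xyz [ 0.5902 -0.0871  0.1397] z5/50/95 [0.1249 0.1397 0.1438]
green None
```

Stroke 1 hit the stop: 29 N with no further travel. The plunger came back up to 0.160 and the pin rose from about 0.130 to 0.143. Next, two more strokes.

>>> drive_tool([
  {"dx":0,"dy":0,"roll":0,"dz":0.025,"hand":0},
  {"dx":0,"dy":0,"roll":0,"dz":0.055,"hand":0},
  {"dx":0,"dy":0,"roll":0,"dz":0.07,"hand":0},
  {"dx":0,"dy":0,"roll":0,"dz":0.077,"hand":0},
  {"dx":0,"dy":0,"roll":0,"dz":0.084,"hand":0},
  {"dx":0,"dy":0,"roll":0,"dz":0.091,"hand":0},
  {"dx":0,"dy":0,"roll":0,"dz":0.097,"hand":0},
  {"dx":0,"dy":0,"roll":0,"dz":0.1,"hand":0},
  {"dx":0,"dy":0,"roll":0,"dz":0.1,"hand":0},
  {"dx":0,"dy":0,"roll":0,"dz":0.1,"hand":0},
  {"dx":0,"dy":0,"roll":0,"dz":0.1,"hand":0},
])

```text
time: 4.88
ee_pos: [0.5659, -0.0246, 0.3083]
tcp_rot: [179.9, 0.0, 109.1]
wrist_force: [-14.7, 0.6, 28.0]
opening: -0.0003
```

>>> drive_tool([
  {"dx":0,"dy":0,"roll":0,"dz":-0.015,"hand":0},
  {"dx":0,"dy":0,"roll":0,"dz":-0.04,"hand":0},
  {"dx":0,"dy":0,"roll":0,"dz":-0.055,"hand":0},
  {"dx":0,"dy":0,"roll":0,"dz":-0.055,"hand":0},
  {"dx":0,"dy":0,"roll":0,"dz":-0.055,"hand":0},
  {"dx":0,"dy":0,"roll":0,"dz":-0.055,"hand":0},
  {"dx":0,"dy":0,"roll":0,"dz":-0.04,"hand":0},
  {"dx":0,"dy":0,"roll":0,"dz":-0.03,"hand":0},
  {"dx":0,"dy":0,"roll":0,"dz":-0.023,"hand":0},
  {"dx":0,"dy":0,"roll":0,"dz":-0.016,"hand":0},
  {"dx":0,"dy":0,"roll":0,"dz":-0.009,"hand":0},
  {"dx":0,"dy":0,"roll":0,"dz":-0.003,"hand":0},
  {"dx":0,"dy":0,"roll":0,"dz":0,"hand":0},
  {"dx":0,"dy":0,"roll":0,"dz":0,"hand":0},
  {"dx":0,"dy":0,"roll":0,"dz":0,"hand":0},
  {"dx":0,"dy":0,"roll":0,"dz":0,"hand":0},
])

```text
time: 6.22
ee_pos: [0.5664, -0.0244, 0.3083]
tcp_rot: [179.8, 0.1, 109.1]
wrist_force: [-11.7, 0.3, 29.5]
opening: 0.0001
```

>>> drive_tool([
  {"dx":0,"dy":0,"roll":0,"dz":-0.015,"hand":0},
  {"dx":0,"dy":0,"roll":0,"dz":-0.04,"hand":0},
  {"dx":0,"dy":0,"roll":0,"dz":-0.07,"hand":0},
  {"dx":0,"dy":0,"roll":0,"dz":-0.1,"hand":0},
  {"dx":0,"dy":0,"roll":0,"dz":-0.115,"hand":0},
  {"dx":0,"dy":0,"roll":0,"dz":-0.115,"hand":0},
  {"dx":0,"dy":0,"roll":0,"dz":-0.115,"hand":0},
])

```text
time: 6.8
ee_pos: [0.5673, -0.0245, 0.4195]
tcp_rot: [180.0, 0.0, 109.1]
wrist_force: [-0.1, 1.4, 0.1]
opening: 0.0001
```

```bash
python3 look.py b3
```

```text
{'time': 6.8, 'ee_pos': [0.5673, -0.0245, 0.4195], 'wrist_force': [-0.1229, 1.4442, 0.0589]}
pl [223.9 174. ] [213 166  22  17 288] xyz [ 0.5681 -0.0217  0.1599] z5/50/95 [0.1553 0.1599 0.1618]
pin [218.6 155.3] [214 147   9  19 117] xyz [ 0.5902 -0.0864  0.1516] z5/50/95 [0.1273 0.1516 0.1628]
green None
```

View pics/b3.png

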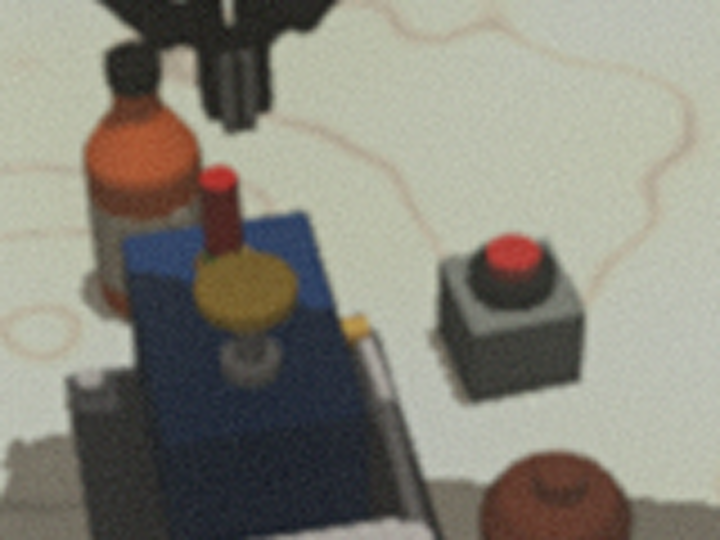

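The pin, at (220,180) to (222,250), now stands tall, with its top at z of about 0.162 and a hint of green at its foot at (208,258). Extra pumping does no harm, so I'll add two more full strokes, then move away and check with both cameras.

>>> drive_tool([
  {"dx":0,"dy":0,"roll":0,"dz":0.025,"hand":0},
  {"dx":0,"dy":0,"roll":0,"dz":0.055,"hand":0},
  {"dx":0,"dy":0,"roll":0,"dz":0.08,"hand":0},
  {"dx":0,"dy":0,"roll":0,"dz":0.09,"hand":0},
  {"dx":0,"dy":0,"roll":0,"dz":0.097,"hand":0},
  {"dx":0,"dy":0,"roll":0,"dz":0.104,"hand":0},
  {"dx":0,"dy":0,"roll":0,"dz":0.11,"hand":0},
  {"dx":0,"dy":0,"roll":0,"dz":0.115,"hand":0},
  {"dx":0,"dy":0,"roll":0,"dz":0.115,"hand":0},
  {"dx":0,"dy":0,"roll":0,"dz":0.115,"hand":0},
  {"dx":0,"dy":0,"roll":0,"dz":0.115,"hand":0},
])

```text
time: 7.77
ee_pos: [0.5662, -0.0244, 0.3083]
tcp_rot: [179.9, 0.0, 109.1]
wrist_force: [-12.4, 0.7, 24.3]
opening: -0.0002
```

>>> drive_tool([
  {"dx":0,"dy":0,"roll":0,"dz":-0.015,"hand":0},
  {"dx":0,"dy":0,"roll":0,"dz":-0.04,"hand":0},
  {"dx":0,"dy":0,"roll":0,"dz":-0.055,"hand":0},
  {"dx":0,"dy":0,"roll":0,"dz":-0.055,"hand":0},
  {"dx":0,"dy":0,"roll":0,"dz":-0.055,"hand":0},
  {"dx":0,"dy":0,"roll":0,"dz":-0.055,"hand":0},
  {"dx":0,"dy":0,"roll":0,"dz":-0.04,"hand":0},
  {"dx":0,"dy":0,"roll":0,"dz":-0.03,"hand":0},
  {"dx":0,"dy":0,"roll":0,"dz":-0.023,"hand":0},
  {"dx":0,"dy":0,"roll":0,"dz":-0.016,"hand":0},
  {"dx":0,"dy":0,"roll":0,"dz":-0.009,"hand":0},
  {"dx":0,"dy":0,"roll":0,"dz":-0.003,"hand":0},
  {"dx":0,"dy":0,"roll":0,"dz":0,"hand":0},
  {"dx":0,"dy":0,"roll":0,"dz":0,"hand":0},
  {"dx":0,"dy":0,"roll":0,"dz":0,"hand":0},
  {"dx":0,"dy":0,"roll":0,"dz":0,"hand":0},
])

```text
time: 9.1
ee_pos: [0.5664, -0.0244, 0.3082]
tcp_rot: [179.8, 0.1, 109.1]
wrist_force: [-10.7, 0.5, 28.4]
opening: -0.0002
```

>>> drive_tool([
  {"dx":0,"dy":0,"roll":0,"dz":-0.015,"hand":0},
  {"dx":0,"dy":0,"roll":0,"dz":-0.04,"hand":0},
  {"dx":0,"dy":0,"roll":0,"dz":-0.07,"hand":0},
  {"dx":0,"dy":0,"roll":0,"dz":-0.1,"hand":0},
  {"dx":0,"dy":0,"roll":0,"dz":-0.13,"hand":0},
  {"dx":0,"dy":0,"roll":0,"dz":-0.15,"hand":0},
  {"dx":0,"dy":0,"roll":0,"dz":-0.15,"hand":0},
  {"dx":0,"dy":0,"roll":0,"dz":-0.15,"hand":0},
])

```text
time: 9.77
ee_pos: [0.5673, -0.0245, 0.4548]
tcp_rot: [180.0, 0.0, 109.1]
wrist_force: [-0.4, -0.1, -0.9]
opening: -0.0002
```

>>> drive_tool([
  {"dx":0.01,"dy":0,"roll":0,"dz":0,"hand":0},
  {"dx":0.03,"dy":0,"roll":0,"dz":0,"hand":0},
  {"dx":0.06,"dy":-0.01,"roll":0,"dz":0,"hand":0},
  {"dx":0.09,"dy":-0.01,"roll":0,"dz":0,"hand":0},
  {"dx":0.12,"dy":-0.015,"roll":0,"dz":0,"hand":0},
  {"dx":0.15,"dy":-0.02,"roll":0,"dz":0,"hand":0},
  {"dx":0.18,"dy":-0.02,"roll":0,"dz":0,"hand":0},
  {"dx":0.21,"dy":-0.025,"roll":0,"dz":0,"hand":0},
  {"dx":0.24,"dy":-0.03,"roll":0,"dz":0,"hand":0},
  {"dx":0.27,"dy":-0.03,"roll":0,"dz":0,"hand":0},
  {"dx":0.3,"dy":-0.03,"roll":0,"dz":0,"hand":0},
  {"dx":0.33,"dy":-0.03,"roll":0,"dz":0,"hand":0},
  {"dx":0.35,"dy":-0.03,"roll":0,"dz":0,"hand":0},
  {"dx":0.35,"dy":-0.03,"roll":0,"dz":0,"hand":0},
  {"dx":0.35,"dy":-0.03,"roll":0,"dz":0,"hand":0},
  {"dx":0.35,"dy":-0.03,"roll":0,"dz":0,"hand":0},
  {"dx":0.35,"dy":-0.03,"roll":0,"dz":0,"hand":0},
])

```text
time: 11.18
ee_pos: [0.4242, 0.2957, 0.4541]
tcp_rot: [-179.9, 0.0, 109.1]
wrist_force: [0.7, 0.1, -0.3]
opening: -0.0004
```

```bash
python3 look.py c1
python3 - <<'E'
from workcell import bot
from h import *
c=bot.camera("top"); s=bot.camera("side")
for n,box,k in(("pl",(255,150,295,188),"y"),("pin",(298,145,325,175),"r"),("rel",(325,220,358,245),"r")):
    b=blob(c,box,k); print(n,b[0].round(1),b[1],np.percentile(z3(c,b)[:,2],[5,50,95]).round(4)) if b else print(n,None)
a=cv2.resize(c["frame"][110:290,240:390],(480,576),interpolation=cv2.INTER_CUBIC)
d=cv2.resize(s["frame"][138:178,208:230],(316,576),interpolation=cv2.INTER_CUBIC)
cv2.imwrite("pics/c2.png",cv2.cvtColor(np.hstack([a,d]),cv2.COLOR_RGB2BGR))
E
```

```text
{'time': 11.1833, 'ee_pos': [0.4242, 0.2957, 0.4541], 'wrist_force': [0.731, 0.0663, -0.2854]}
pl [224.1 173.7] [214 165  22  18 309] xyz [ 0.5676 -0.0218  0.16  ] z5/50/95 [0.1544 0.16   0.1618]
pin [218.5 155.3] [214 147   9  19 114] xyz [ 0.5901 -0.0864  0.1505] z5/50/95 [0.1279 0.1505 0.163 ]
green None
pl [274.5 169.3] [264 158  22  23 398] [0.1562 0.1593 0.1619]
pin [310.2 157.4] [306 153   9   9  64] [0.1564 0.1611 0.1635]
rel [341.8 231.8] [335 225  15  14 156] [0.0656 0.071  0.0737]
```

View pics/c2.png

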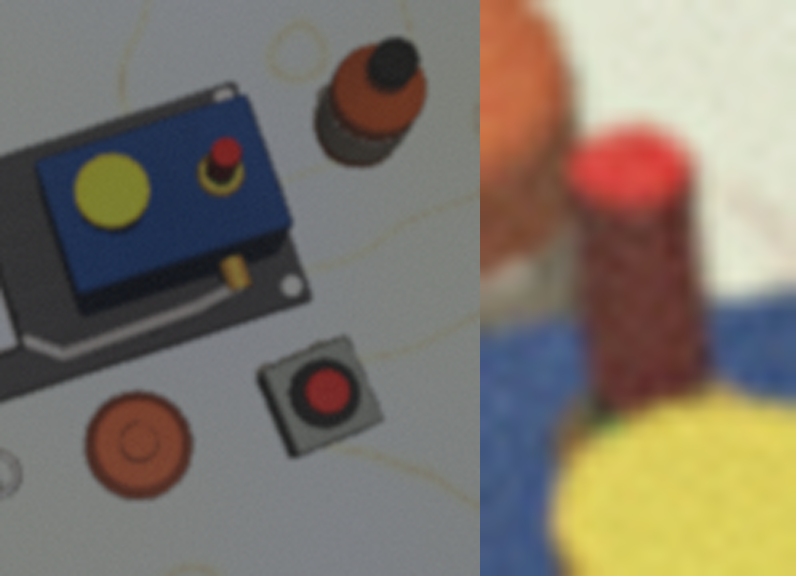

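With the hand clear, the pin top is at z of about 0.161–0.163 in both views, and green shows at the foot at (605,420). The plunger is up at 0.160, and the bottle, wheel and release button have not moved. Handing in.

```bash
python3 -c "
from workcell import bot
print(bot.job_done())"
```

```text
the job is handed in; nothing more can be done
None
```

The casting is clamped: the indicator pin stands fully out, the plunger is up and the hand is well clear. I handed the job in at about 11.4 s.

- **Pumping:** I made five full strokes with closed fingertips. Each ended on the stop (tips at 0.135 m, 24–29 N at the wrist). After three strokes the pin had risen from about 0.130 m to 0.162 m. The last two strokes were for safety and did not change it.
- **Last checks:** The pin top read about 0.161 m (median) in the top view and 0.163 m in the side view (95th percentile); fully out is 0.162 m. The plunger top read 0.160 m and the wrist force was near zero. The release button read about 0.071 m, up and unpressed. The oil bottle and cup wheel looked undisturbed; the spanner was mostly outside the last picture, though the hand never went near it.
- **Check that disagreed:** My colour mask for the green band found nothing, because the plunger head hides most of it from the side camera. A sliver of green is visible by eye at the foot of the pin in the enlarged side picture. My evidence for "fully out" is therefore the pin height, the sliver of green, and no change over the last two strokes.

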